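# White-tile check of the roast colour meter

### The job

The sample pot standing on the white reference tile has been read: drop it from low down into the wire basket with the other read pot. Then take the hand-held colour meter out of its leaning stand and check it on the tile: hold it upright with the nose inside the printed ring, pressed gently so that the sprung nose is about half-way in. Finish while still holding the meter there, still and in your grip, and leave the other pots, the bowls and the spoon alone.

Things in the scene. Friction and masses are not known exactly. Their poses are not given: they have to be found in the camera images.
- ref_base: Fixed dark steel plate, 120 x 120 x 14 mm, lying flat on the table (turned at random), with a round white glazed tile of 64 mm diameter in its middle, whose top is level and 16 mm above the table. Origin: centre of the plate's underside; z up.
- tile_mark (a point): The marked spot: a small black dot on the tile's top, in the middle of a printed black ring of 28 mm inner diameter (32 mm outer). Fixed to ref_base, 16 mm above the table.
- read_pot: The sample pot standing on the tile at the start: round clear plastic pot of coffee beans, yellow label, white lid shut, 58 mm tall, 47 mm wide at the foot, 51 mm under the lid, 53 mm over the lid, about 60 g. Origin: centre of its underside, z up through the lid. It does not matter how it lies in the basket.
- read_pot_mid (a point): The middle of the read pot, 29 mm above its underside on its axis.
- basket: Fixed wire basket, 260 mm (its x) x 200 mm (its y) outside, walls 5 mm thick, inner floor 6 mm above the table, rim 80 mm above the table. Origin: centre of its underside; z up.
- old_pot: A read pot of the same kind (yellow label) already standing in the basket towards its +x +y corner, at about x 85 mm, y 58 mm in the basket's frame; it may be nudged. Origin: centre of its underside.
- stand: Fixed stand: dark base 10 mm high (x -87 to +43, y -45 to +45 mm) and a grey square sheath, 45 mm outside, 35 mm inside, that leans 0.42 rad from vertical towards its own -x (roughly to the robot). The meter slides in and out along that axis, play 1.5 mm a side, so it may lean 0.06 rad more. Origin: on the table, straight below the seated nose tip; z up.
- stand_seat (a point): Where the nose tip is while the meter is seated, 21 mm above the table; fixed to the stand. The sheath's mouth is 86 mm from here along the leaning axis.
- meter: Colour meter: straight white stick, 32 x 32 mm square (its x, y), 165 mm long, 170 g, black rubber band at 90 to 120 mm, dark display on its -x side near the top. Origin: nose tip when fully out; z along the axis to the top cap at 165 mm (up when upright). Square body from z 30 up, 22 mm wide collar at 18 to 30. Starts seated, leaning; x and y as the stand's, tilted. Free to hold above z 86.
- nose_tip (a point): Centre of the flat end face of the meter's sprung nose (18 mm diameter); it moves with the nose. Facing down when the meter is upright.
- meter_nose (a joint): How far the sprung nose is pushed into the meter, m: 0 fully out, 0.010 fully in. Spring: 0.5 N to start it, then 0.5 N per mm (3 N at half-way, 5.5 N fully in). An orange band on the nose, 13 to 18 mm from the tip, just disappears into the collar at half-way.
- next_pot_a: Waiting sample pot, lid shut, white label, same size as the read pot (53 mm wide, 58 mm tall); bystander. Origin: centre of its underside.
- next_pot_b: Waiting sample pot with its lid flipped up, 107 mm tall over the lid; bystander. Origin: centre of its underside.
- bowl_a: White cupping bowl, 104 mm wide, 62 mm tall; bystander. Origin: centre of its underside.
- bowl_b: A second such bowl; bystander.
- bowl_c: A third such bowl; bystander.
- spoon: Steel cupping spoon, 170 mm long, lying on the table; bystander.
Mind the look-alikes: they are no part of the job. What is shaped like the read_pot but orange or red is not meant. Leave any yellow look-alike of the stand alone.

How it is judged:
On the way, in this order (a step that is already met when the one before it is completed fails the run):
1. the read pot lies in the basket, let go and at rest (x of read_pot_mid in the frame of basket between -0.13 and 0.13 m and y of read_pot_mid in the frame of basket between -0.1 and 0.1 m and z of read_pot_mid in the frame of basket between 0 and 0.08 m and contact force between the fingers and read_pot below 0.05 N and linear speed of read_pot below 0.03 m/s), for 0.2 s.
2. the meter is in the gripper, clear of its stand (distance between nose_tip and stand_seat above 0.1 m and contact force between the fingers and meter above 0.5 N and contact force between meter and stand below 0.05 N), for 0.1 s.
At the end, for the whole second after the job is handed in: Meter gripped, still, upright within 6 degrees, clear of its stand; nose on the tile within 5 mm of the dot (inside the ring), pushed in 2.5 to 8 mm of its 10 mm (1 to 7 N); the read pot let go in the basket, its middle below the rim (horizontal distance between nose_tip and tile_mark below 0.005 m and value of joint meter_nose between 0.0025 and 0.008 m and contact force between meter and ref_base between 1 and 7 N and angle between meter's own z axis and vertical below 0.105 rad and height (world z) of meter above 0.005 m and contact force between the fingers and meter above 1 N and linear speed of meter below 0.01 m/s and contact force between meter and stand below 0.05 N and x of read_pot_mid in the frame of basket between -0.13 and 0.13 m and y of read_pot_mid in the frame of basket between -0.1 and 0.1 m and z of read_pot_mid in the frame of basket between 0 and 0.08 m and contact force between the fingers and read_pot below 0.05 N); the arm keeps its last pose, push and grip.
It fails at once if the read pot is let go from high up (underside more than 140 mm above the table) (height (world z) of read_pot above 0.14 m and contact force between the fingers and read_pot below 0.02 N).
It fails at once if the meter is pressed hard on the tile or base (over 15 N) (contact force between meter and ref_base above 15 N).
It fails at once if another pot, a bowl or the spoon is pushed more than 30 mm (distance of any of next_pot_a, next_pot_b, bowl_a, bowl_b, bowl_c, spoon from where it was at the start of the episode above 0.03 m).
It also fails if it takes over 58 s, if anything falls off the work surface, if the arm or the gripper's body presses on something with over 40 N, if the wrist force passes 120 N, or if a joint passes its speed limit or range.

### The arm

A 6-joint arm with a two-finger parallel gripper is mounted at the origin on the work surface. World frame = base frame: x ahead of the robot, y to its left, z up, the work surface at z = 0. Lengths are in m, angles in rad, forces in N, time in s.
With the tool pointing down it reaches from about 0.4 to 0.825 m from the base axis. Payload 7 kg.
Tool frame: the origin (TCP) lies at the very end of the fingers, on their centre line; the grasp point (between the pads) lies 19 mm behind it (arm.pinch_z is the z of the grasp point in the tool frame, in m); z points along the fingers, y is the direction in which the jaws open and shut (so a half turn about z gives the same grasp; the last joint's range is limited). The gripper opens to 88 mm and grips with 3 to 60 N. Pads are 19 mm wide; open, the fingers measure 130 mm over their backs; the gripper's body (78 mm by 193 mm) begins 47 mm behind the grasp point.
Start: joints at [1.612, 0.359, 0.012, 0, -1.224, -0.288], TCP at [0.165, 0.655, 0.227] pointing down, gripper open.
Joint ranges: [-3.07, 3.07], [-1.43, 2.12], [-1.02, 1.25], [-3.03, 1.67], [-3.05, -0], [-3.03, 3.03]. Speed limits (rad/s): [2.39, 2.39, 3.01, 3.14, 3.14, 3.14].

### API

Orientations are given as [roll, pitch, yaw] about the fixed x, y, z axes, in that order (R = Rz(yaw) Ry(pitch) Rx(roll)).
In Python, from station import arm gives the robot as it stands.
- The arm moves only by the tool drive_tool, never from a script. Its argument "targets" is a list of rows, each a list of 6 numbers: the shift along the world's x, y, z in units of 0.04 m (1.0 is 0.04 m), then the turn, a rotation vector about the world's x, y, z in units of 6 degrees (1.0 is 6 degrees). In form: [[x, y, z, wx, wy, wz], ...]. A call has 1 to 5 rows; each row shifts and turns the commanded pose from where the row before left it; what a row does not reach is not made up. A row lasts 1/8 s, in which the tool goes at most 62.5 mm and 10.7 degrees, less where a joint would pass 70% of its speed; a pose out of reach is approached as far as the arm can. A call with a number of a shift or a turn outside -1 to 1 is refused whole. A call with a gripper value outside its range is refused whole. "claw" is the opening, from 0 (shut) to 1 (fully open), set as the call begins (left out, the last holds). The fingers move at their own pace and stop on an object; "newtons" is the grip in N (left out, the last holds). Time passes only in rows, so rows that do not move let the fingers close. It gives the time, the measured TCP pose, the force and the opening at its end, in the units of the state.
- arm.get_state(): the state, without advancing time (a new reading comes with each control period).
- arm.grab_frame(name): name is "side" or "top" or "wrist"; returns (picture, depth): 400x640x3 uint8, red, green, blue; 400x640 float32, m along the optical axis (not along the pixel's ray), 0 where there is no reading.
- arm.get_calibration(name): a dict with "mtx" (3x3 intrinsics, pixels), "dist_coeffs" ([k1, k2, p1, p2, k3] as OpenCV has them; the pictures are not rectified), "origin" and "rotation" of the camera in the world. Camera axes: x right, y up, looking along -z (the intrinsics and any distortion apply to the point x, -y, -z); pixel columns grow to the right and rows downward; lengths in m; the calibration is good to about 2 mm. A picture is of the moment at which its call begins: read the wrist's pose just before it. get_calibration takes no time and is no camera call; for the wrist camera it gives the pose at the moment of the call.
- arm.job_done(): hands the job in, once; it reports no verdict.
Trained networks look in the newest picture that a camera, given by its name, has taken for a name from the list of things; names that differ only in an ending like _2 or _b are one class to them, and where a whole thing is asked for, a point or a joint stands for the part that bears it (a point fixed in the world has none). Each returns a list of dicts, best first, with "score" (0 to 1); they miss things now and then, are a little off and sometimes report something else, mostly with a low value. They report only what shows in the picture. A call takes as long as a camera call. They do not tell look-alikes from the thing itself.
- arm.search_frame(target, camera): "point" ([x, y, z] in m, in the coordinates of the camera as it stood for that picture, good to about 4 mm: the middle of the surface that is visible of it).
- arm.cut_out(target, camera): "pixels" (400x640 bool, what is visible of it).
- arm.landmark_of(target, camera): "point" ([x, y, z] in m, in the coordinates of the camera as it stood for that picture, good to about 4 mm: a listed point, or the origin of a listed thing).
The state is a dict: "t": time; "q": joint angles; "qd": joint speeds; "joint_efforts": joint torques, N m; "eef_pos": TCP position; "ee_rot": TCP orientation; "force": force on the tool from outside, world axes, zero at the start; "moment": the same for the moment, N m; "width": finger opening in m.
Only numpy, scipy, OpenCV 4.12 (cv2) and the standard library are available. Lean on these libraries where they do the work, as an engineer would, in place of code of your own. Each camera call takes 0.05 s, during which the arm holds its last target. There are 200 camera calls.

## Working session

There is one attempt and no reset: what is moved stays moved. The work goes in short steps, Python scripts to look and compute and a tool call to move; the robot and the scene stay as the last step left them, time stands still between calls to the robot, and variables do not carry over. Pictures are saved under pics/ and viewed, about 8 in all and at most 12, crops included, and the job is handed in when it is done.

Besides the shell and the picture viewer there is one more tool, called after "Emit:" by a JSON object that holds its "api" and its "payload". drive_tool: Moves the arm, as the interface text tells. Shifts and turns lie within -1 to 1; 1 stands for 0.04 m of shift or 6 degrees of turn. Its arguments: {"type":"object","properties":{"targets":{"type":"array"},"claw":{"type":"number"},"newtons":{"type":"number"}},"required":["targets"]}

```bash
mkdir -p pics; ls
cat > h.py <<'E'
import numpy as np, cv2
from station import arm
def w(cam,p):
    c=arm.get_calibration(cam); return np.array(c["rotation"])@np.array(p)+np.array(c["origin"])
def px2w(cam,u,v,depth=None,z=None):
    c=arm.get_calibration(cam)
    n=cv2.undistortPoints(np.array([[[u,v]]],float),np.array(c["mtx"]),np.array(c["dist_coeffs"]))[0,0]
    d=np.array(c["rotation"])@np.array([n[0],-n[1],-1]); o=np.array(c["origin"])
    s=depth if z is None else (z-o[2])/d[2]
    return o+s*d
def w2px(cam,p):
    c=arm.get_calibration(cam); q=np.array(c["rotation"]).T@(np.array(p)-np.array(c["origin"]))
    return cv2.projectPoints(np.array([[q[0],-q[1],-q[2]]]),np.zeros(3),np.zeros(3),np.array(c["mtx"]),np.array(c["dist_coeffs"]))[0][0,0]
def save(n,img): cv2.imwrite("pics/"+n,img[:,:,::-1])
E
python3 - <<'E'
from h import *
np.set_printoptions(precision=4,suppress=True)
a,da=arm.grab_frame("side"); b,db=arm.grab_frame("top")
im=np.vstack([a,b]); save("a.png",cv2.resize(im,(480*2//1*400//400*1,600*1)) if 0 else cv2.resize(im,(480,600)))
save("top0.png",b); save("side0.png",a)
for cam in("top","side"):
  print(cam, arm.get_calibration(cam)["origin"])
  for t in["ref_base","tile_mark","read_pot","read_pot_mid","basket","old_pot","stand","stand_seat","meter","nose_tip","next_pot_a","bowl_a","spoon"]:
    for r in arm.landmark_of(t,cam)[:4]: print(t,round(r["score"],2),w(cam,r["point"]),w2px(cam,w(cam,r["point"])).round())
s=arm.get_state(); print(s)
E
```

```text
pics
top [0.3878 0.0303 1.4224]Traceback (most recent call last):
  File "<stdin>", line 9, in <module>
  File "h.py", line 13, in w2px
    return cv2.projectPoints(np.array([[q[0],-q[1],-q[2]]]),np.zeros(3),np.zeros(3),np.array(c["mtx"]),np.array(c["dist_coeffs"]))[0][0,0]
                                        ~^^^
IndexError: invalid index to scalar variable.
```

View pics/top0.png

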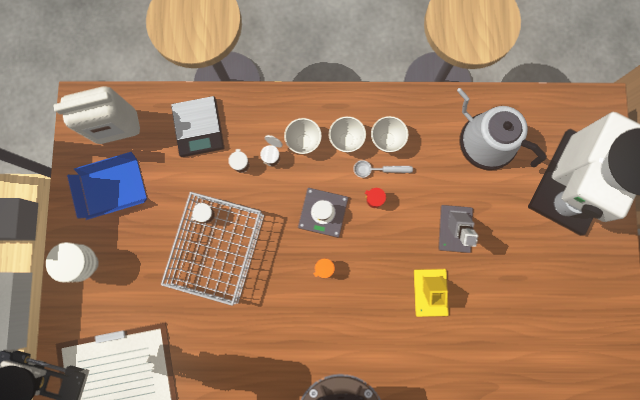

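View pics/side0.png

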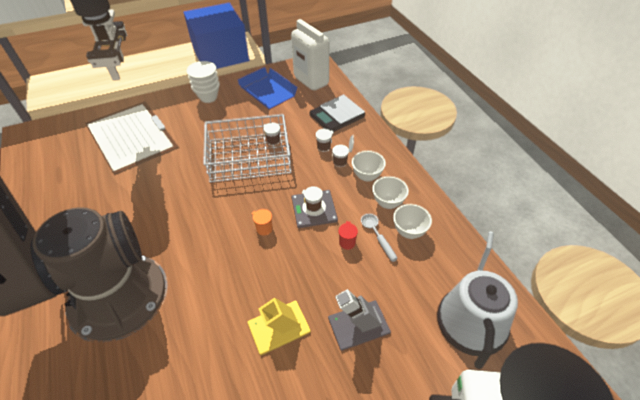

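The top view shows the read pot on the plate at (323,212), the basket at (213,248) with the old pot at (202,212), and the dark stand with the meter at (460,230).
Look-alikes: orange pot (325,268), red pot (376,197), waiting pots (238,160) and (270,154), old pot (202,212) and the yellow stand (431,292). By the description, I choose the pot on the white tile at (323,212).

```bash
cat > m.py <<'E'
from h import *
E
python3 - <<'E'
from station import arm
c=arm.get_calibration("top"); print(c); print(arm.get_calibration("side")["rotation"])
print(arm.get_calibration("wrist")["rotation"]); print(arm.get_state())
E
```

```text
{'mtx': array([[499.87074687,   0.        , 326.04017447],
       [  0.        , 499.87074687, 206.37673732],
       [  0.        ,   0.        ,   1.        ]]), 'dist_coeffs': array([-0.01632915,  0.        ,  0.        ,  0.        ,  0.        ]), 'origin': array([0.38780454, 0.03025415, 1.42240157]), 'rotation': array([ 0.13889141,  0.00695389, -1.56676334])}
[ 0.70245111  0.0039389  -0.42056436]
[-2.74047720e-01 -1.50487474e-03 -1.81699533e+00]
{'t': 0.15, 'q': array([ 1.61208605e+00,  3.59216899e-01,  1.12484294e-02, -1.90085553e-04,
       -1.22412615e+00, -2.88113830e-01]), 'qd': array([ 0.00061844, -0.00215994,  0.00296654,  0.00159827, -0.00075225,
       -0.00155559]), 'joint_efforts': array([-2.01616815e-03, -5.83269417e+01,  2.93290454e+01,  7.00122669e+00,
        8.78724939e-03, -1.10650385e-04]), 'eef_pos': array([0.16487043, 0.65416226, 0.22584399]), 'ee_rot': array([ 3.14029709e+00, -1.97577128e-04, -2.46888683e-01]), 'force': array([0.15616032, 0.20438551, 0.43150888]), 'moment': array([-0.009375  , -0.02840964,  0.00055015]), 'width': 0.08756502589271198}
```

```bash
rm m.py; sed -i 's/np.array(c\["rotation"\])/R(c)/g' h.py; sed -i '3i from scipy.spatial.transform import Rotation as Rot\ndef R(c): return Rot.from_euler("xyz",c["rotation"]).as_matrix()\nnp.set_printoptions(precision=4,suppress=True)' h.py
python3 - <<'E'
from h import *
a,da=arm.grab_frame("side"); b,db=arm.grab_frame("top")
np.savez("d0.npz",a=a,da=da,b=b,db=db)
cr=cv2.resize(b[130:320,150:500],None,fx=2.2,fy=2.2,interpolation=cv2.INTER_CUBIC); save("crop.png",cr)
for cam in("top","side"):
  for t in["ref_base","tile_mark","read_pot","basket","stand","stand_seat","meter","nose_tip","next_pot_a"]:
    for r in arm.landmark_of(t,cam)[:5]:
      p=w(cam,r["point"]); print(cam,t,round(r["score"],2),p,w2px(cam,p).round())
E
```

```text
top ref_base 0.7 [0.7064 0.2845 0.0018] [242. 165.]
top ref_base 0.6 [ 0.5665  0.0517 -0.0009] [322. 213.]
top tile_mark 0.58 [0.5711 0.0465 0.0174] [324. 211.]
top tile_mark 0.19 [ 0.5468 -0.3254  0.0252] [456. 220.]
top read_pot 0.89 [ 0.4126  0.0448 -0.0002] [324. 267.]
top read_pot 0.7 [ 0.6067 -0.0999 -0.0036] [375. 200.]
top read_pot 0.6 [0.5641 0.0524 0.0182] [322. 213.]
top basket 0.57 [0.4649 0.3463 0.0027] [218. 248.]
top stand 0.83 [ 0.366  -0.2536  0.0011] [431. 284.]
top stand 0.7 [0.5689 0.0467 0.0138] [324. 212.]
top stand 0.69 [ 0.5488 -0.327   0.0001] [455. 220.]
top stand_seat 0.93 [ 0.5466 -0.3297  0.0233] [458. 220.]
top stand_seat 0.73 [ 0.3684 -0.2537  0.022 ] [432. 284.]
top stand_seat 0.21 [ 0.783  -0.1349 -0.002 ] [386. 140.]
top meter 0.55 [ 0.5435 -0.3282  0.0249] [457. 221.]
top nose_tip 0.55 [0.5689 0.0466 0.0156] [324. 212.]
top next_pot_a 0.62 [0.7285 0.2003 0.0011] [272. 158.]
top next_pot_a 0.61 [0.7087 0.2881 0.002 ] [241. 164.]
top next_pot_a 0.45 [ 0.548  -0.3259  0.0254] [456. 219.]
top next_pot_a 0.42 [ 0.6917 -0.1228  0.0012] [383. 171.]
side ref_base 0.64 [ 0.7297  0.2014 -0.0008] [340. 162.]
side ref_base 0.61 [0.5717 0.0485 0.0014] [314. 209.]
side tile_mark 0.91 [0.5695 0.0491 0.0189] [313. 206.]
side read_pot 0.94 [ 0.4086  0.0378 -0.0014] [264. 231.]
side read_pot 0.69 [ 0.6095 -0.0958  0.0001] [347. 242.]
side read_pot 0.63 [0.5674 0.0533 0.0125] [312. 206.]
side basket 0.74 [0.4634 0.3449 0.0043] [249. 156.]
side stand 0.91 [ 0.5454 -0.3329  0.0028] [367. 323.]
side stand 0.81 [ 0.3665 -0.2541  0.0028] [287. 324.]
side stand_seat 0.84 [ 0.5451 -0.3256  0.0225] [366. 317.]
side stand_seat 0.6 [ 0.3706 -0.2529  0.0248] [287. 319.]
side meter 0.88 [ 0.5502 -0.3279  0.0261] [368. 317.]
side nose_tip 0.18 [ 0.5464 -0.328   0.0238] [367. 318.]
side next_pot_a 0.74 [ 0.5446 -0.3266  0.0219] [366. 318.]
side next_pot_a 0.52 [0.7076 0.2905 0.0037] [323. 146.]
```

View pics/crop.png

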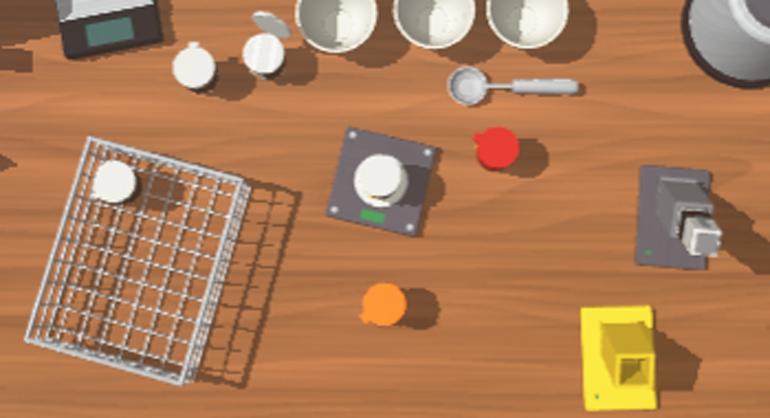

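The close crop confirms the choice: a white-lidded pot with a yellow sliver on the tile, at crop (380,180). Next I measure the lid, plate, basket and meter from depth.

```bash
cat >> h.py <<'E'
def cloud(cam,d):
    c=arm.get_calibration(cam); v,u=np.mgrid[0:400,0:640]
    n=cv2.undistortPoints(np.stack([u,v],-1).reshape(-1,1,2).astype(float),np.array(c["mtx"]),np.array(c["dist_coeffs"]))[:,0]
    p=np.c_[n[:,0],-n[:,1],-np.ones(len(n))]*d.reshape(-1,1)
    return (p@R(c).T+np.array(c["origin"])).reshape(400,640,3)
E
python3 - <<'E'
from h import *
z=np.load("d0.npz")
for cam,k in(("top","b"),("side","a")):
  im=z[k]; P=cloud(cam,z["d"+k])
  x,y,h=P[...,0],P[...,1],P[...,2]; ok=z["d"+k]>0
  near=lambda cx,cy,r: ok&(np.hypot(x-cx,y-cy)<r)
  m=near(.569,.05,.05)&(h>.066)&(h<.09); q=P[m]; print(cam,"lid",len(q),q.mean(0),(q.min(0)+q.max(0))/2,np.ptp(q,0))
  m=near(.569,.05,.1)&(h>.009)&(h<.02); print("plate",cv2.minAreaRect((P[m][:,:2]*1e3).astype(np.float32)))
  m=(abs(x-.464)<.18)&(abs(y-.345)<.18)&(h>.07)&(h<.09)&ok; print("basket",m.sum(),cv2.minAreaRect((P[m][:,:2]*1e3).astype(np.float32)))
  m=(abs(x-.53)<.1)&(abs(y+.328)<.08)&(h>.006)&(h<.014)&ok;r=cv2.minAreaRect((P[m][:,:2]*1e3).astype(np.float32)); print("standbase",r,cv2.boxPoints(r))
  m=near(.47,-.33,.1)&(h>.08); q=P[m]; print("meter",len(q)); 
  for lo in np.arange(.08,.20,.01):
    s=q[(q[:,2]>=lo)&(q[:,2]<lo+.01)]
    if len(s): print(lo.round(3),len(s),s.mean(0),np.ptp(s,0))
E
```

```text
top lid 299 [0.5668 0.0503 0.0749] [0.5677 0.05   0.0751] [0.0526 0.0517 0.0165]
plate ((562.6233520507812, 58.1715202331543), (140.48904418945312, 170.15155029296875), 73.50790405273438)
basket 814 ((462.87139892578125, 348.6148376464844), (204.524169921875, 263.27471923828125), 74.70954132080078)
standbase ((529.9637451171875, -327.9724426269531), (196.9208221435547, 159.6952362060547), 0.1794394999742508) [[ 431.2538 -248.4336]
 [ 431.7539 -408.128 ]
 [ 628.6737 -407.5113]
 [ 628.1736 -247.8169]]
meter 525
0.08 37 [ 0.5292 -0.3143  0.0855] [0.0493 0.0483 0.0099]
0.09 61 [ 0.5187 -0.3139  0.0953] [0.0485 0.0478 0.0098]
0.1 92 [ 0.5255 -0.3228  0.1054] [0.0431 0.0483 0.0095]
0.11 35 [ 0.5132 -0.3161  0.1149] [0.0425 0.0339 0.0094]
0.12 25 [ 0.5095 -0.3188  0.1252] [0.034  0.0343 0.0095]
0.13 28 [ 0.5024 -0.3155  0.1342] [0.0395 0.0349 0.0093]
0.14 29 [ 0.5018 -0.317   0.1443] [0.0285 0.0333 0.0088]
0.15 31 [ 0.4939 -0.3152  0.1546] [0.0336 0.0338 0.0094]
0.16 95 [ 0.4797 -0.3197  0.1656] [0.0358 0.0344 0.0098]
0.17 92 [ 0.4841 -0.3222  0.1738] [0.0276 0.0315 0.0089]
side lid 233 [0.
[... 371 characters left out ...]
3906), 4.409008979797363) [[ 428.4113 -281.4853]
 [ 438.1975 -408.4079]
 [ 620.3134 -394.3661]
 [ 610.5271 -267.4435]]
meter 718
0.08 57 [ 0.521  -0.343   0.0855] [0.0552 0.043  0.0098]
0.09 84 [ 0.5156 -0.3414  0.0952] [0.0492 0.0408 0.0096]
0.1 117 [ 0.5233 -0.3348  0.1055] [0.0473 0.0455 0.01  ]
0.11 44 [ 0.5127 -0.3352  0.1142] [0.0456 0.0386 0.0097]
0.12 38 [ 0.5033 -0.3378  0.1245] [0.0374 0.0301 0.0091]
0.13 44 [ 0.4999 -0.3368  0.1346] [0.038  0.0318 0.0098]
0.14 41 [ 0.4961 -0.3369  0.1447] [0.036  0.0281 0.0094]
0.15 48 [ 0.4894 -0.336   0.1546] [0.0397 0.0279 0.0098]
0.16 119 [ 0.4782 -0.3281  0.1655] [0.0363 0.0343 0.0096]
0.17 126 [ 0.4858 -0.3257  0.1733] [0.0241 0.0305 0.0096]
```

Emit:
{"api": "drive_tool", "payload": {"targets": [[0.67,-1,0,0,0,0],[0.67,-1,0,0,0,0],[0.67,-1,0,0,0,0],[0.67,-1,0,0,0,0],[0.67,-1,0,0,0,0]], "claw": 1, "newtons": 20}}

```text
t: 1.78
eef_pos: [0.2996, 0.4532, 0.2268]
ee_rot: [-3.141, -0.0, -0.246]
force: [0.7, -0.1, 0.1]
width: 0.0876
```

Emit:
{"api": "drive_tool", "payload": {"targets": [[0.67,-1,0,0,0,0],[0.67,-1,0,0,0,0],[0.67,-1,0,0,0,0],[0.67,-1,0,0,0,0],[0.67,-1,0,0,0,0]]}}

```text
t: 2.4
eef_pos: [0.4336, 0.2532, 0.227]
ee_rot: [-3.141, -0.0, -0.246]
force: [0.3, -0.0, 0.8]
width: 0.0877
```

Emit:
{"api": "drive_tool", "payload": {"targets": [[0.67,-1,0,0,0,0],[0.67,-1,0,0,0,0],[0.67,-1,0,0,0,0],[0.67,-1,0,0,0,0],[0,0,0,0,0,0]]}}

```text
t: 3.02
eef_pos: [0.5412, 0.0921, 0.2263]
ee_rot: [3.141, 0.0, -0.251]
force: [-0.7, 1.0, -0.0]
width: 0.0874
```

Run:
```python
from h import *
c,d=arm.grab_frame("wrist"); P=cloud("wrist",d); save("w1.png",c)
h=P[...,2]; m=(d>0)&(h>.066)&(h<.085)&(np.hypot(P[...,0]-.568,P[...,1]-.05)<.05)
q=P[m]; print(len(q),(q.min(0)+q.max(0))/2,np.ptp(q,0),q.mean(0))
m=(d>0)&(h>.009)&(h<.02)&(np.hypot(P[...,0]-.568,P[...,1]-.05)<.1);print(cv2.minAreaRect((P[m][:,:2]*1e3).astype(np.float32)))
print(arm.get_state()["eef_pos"],arm.get_calibration("wrist")["origin"])
```

```text
2179 [0.5675 0.0525 0.074 ] [0.0539 0.051  0.0069] [0.5678 0.0529 0.075 ]
((569.2323608398438, 51.25849151611328), (119.26481628417969, 120.73030853271484), 77.12008666992188)
[0.5405 0.0932 0.2263] [0.6124 0.0743 0.3855]
```

Emit:
{"api": "drive_tool", "payload": {"targets": [[0.35,-0.52,0,0,0,0],[0.34,-0.52,-0.4,0,0,0],[0,0,-1,0,0,0],[0,0,-1,0,0,0],[0,0,-1,0,0,0]]}}

```text
t: 3.7
eef_pos: [0.5675, 0.054, 0.0898]
ee_rot: [-3.141, -0.001, -0.246]
force: [0.2, 0.3, -1.1]
width: 0.0877
```

Emit:
{"api": "drive_tool", "payload": {"targets": [[0,0,-0.8,0,0,0],[0,0,-0.6,0,0,0],[0,0,0,0,0,0],[0,0,0,0,0,0]]}}

```text
t: 4.2
eef_pos: [0.5683, 0.0538, 0.0356]
ee_rot: [-3.141, -0.001, -0.246]
force: [-0.0, -0.4, 0.3]
width: 0.0875
```

Emit:
{"api": "drive_tool", "payload": {"targets": [[0,0,0,0,0,0],[0,0,0,0,0,0],[0,0,0,0,0,0],[0,0,0,0,0,0],[0,0,0,0,0,0]], "claw": 0, "newtons": 20}}

```text
t: 4.82
eef_pos: [0.5679, 0.0529, 0.0347]
ee_rot: [-3.141, -0.0, -0.247]
force: [-0.9, -0.9, 1.4]
width: 0.0522
```

Emit:
{"api": "drive_tool", "payload": {"targets": [[0,0,0,0,0,0],[0,0,0.5,0,0,0],[0,0,1,0,0,0],[0,0,1,0,0,0],[0,0,0,0,0,0]]}}

```text
t: 5.45
eef_pos: [0.5697, 0.0536, 0.1378]
ee_rot: [-3.138, -0.005, -0.246]
force: [-0.3, -0.5, -1.3]
width: 0.0516
```

Emit:
{"api": "drive_tool", "payload": {"targets": [[-0.45,0.95,0,0,0,0],[-0.45,0.95,0,0,0,0],[-0.45,0.95,0,0,0,0],[-0.45,0.95,0,0,0,0],[-0.45,0.95,0,0,0,0]]}}

```text
t: 6.08
eef_pos: [0.4765, 0.2437, 0.1335]
ee_rot: [3.141, 0.001, -0.247]
force: [1.7, 0.2, -0.2]
width: 0.0519
```

Emit:
{"api": "drive_tool", "payload": {"targets": [[-0.45,0.95,0,0,0,0],[-0.45,0.95,0,0,0,0],[-0.45,0.95,0,0,0,0],[0,0,0,0,0,0]]}}

```text
t: 6.58
eef_pos: [0.4224, 0.3588, 0.1334]
ee_rot: [3.141, 0.001, -0.244]
force: [0.5, -0.4, -1.0]
width: 0.0519
```

Emit:
{"api": "drive_tool", "payload": {"targets": [[0,0,-0.8,0,0,0],[0,0,-0.9,0,0,0],[0,0,-0.5,0,0,0],[0,0,0,0,0,0],[0,0,0,0,0,0]]}}

```text
t: 7.2
eef_pos: [0.4241, 0.3569, 0.047]
ee_rot: [-3.141, -0.0, -0.247]
force: [-0.1, -0.0, -0.5]
width: 0.0519
```

Emit:
{"api": "drive_tool", "payload": {"targets": [[0,0,0,0,0,0],[0,0,0,0,0,0],[0,0,0,0,0,0],[0,0,0,0,0,0]], "claw": 1}}

```text
t: 7.7
eef_pos: [0.4238, 0.357, 0.0468]
ee_rot: [-3.141, -0.0, -0.247]
force: [1.4, -0.2, -0.0]
width: 0.0846
```

Emit:
{"api": "drive_tool", "payload": {"targets": [[0,0,0.5,0,0,0],[0,0,1,0,0,0],[0,0,1,0,0,0],[0,0,1,0,0,0],[0,0,1,0,0,0]]}}

```text
t: 8.32
eef_pos: [0.4236, 0.3568, 0.228]
ee_rot: [-3.141, -0.0, -0.247]
force: [-0.6, 0.9, -0.1]
width: 0.0874
```

Run:
```python
from h import *
c,d=arm.grab_frame("wrist"); P=cloud("wrist",d); save("w2.png",c)
for r in arm.landmark_of("read_pot","wrist"):
  p=w("wrist",r["point"]); print(r["score"],p)
  b=Rot.from_euler("z",-15,degrees=True).inv().apply(p-[.4635,.347,0]); print(" in basket",b)
print(arm.get_state()["eef_pos"])
```

```text
0.87 [0.4313 0.3613 0.0115]
 in basket [-0.0348  0.0055  0.0115]
0.87 [0.4125 0.052  0.0011]
 in basket [ 0.0271 -0.2981  0.0011]
[0.4254 0.3587 0.2316]
```

View pics/w2.png

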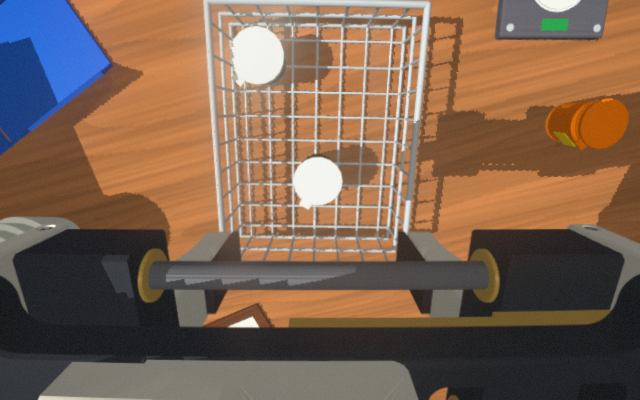

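The lid of the dropped pot shows upright in the basket at (318,180), with the old pot at (258,55) untouched. Next I hover near the tile to measure the dot.

Emit:
{"api": "drive_tool", "payload": {"targets": [[0.24,-0.96,0,0,0,0],[0.24,-0.96,0,0,0,0],[0.24,-0.96,0,0,0,0],[0.24,-0.96,0,0,0,0],[0.24,-0.96,0,0,0,0]]}}

```text
t: 9.05
eef_pos: [0.4717, 0.1636, 0.2264]
ee_rot: [-3.142, 0.0, -0.247]
force: [0.7, 0.8, 0.1]
width: 0.0875
```

Emit:
{"api": "drive_tool", "payload": {"targets": [[0.24,-0.96,0,0,0,0],[0.24,-0.96,0,0,0,0],[0.24,-0.96,0,0,0,0],[0,0,0,0,0,0],[0,0,0,0,0,0]]}}

```text
t: 9.68
eef_pos: [0.5004, 0.0497, 0.2264]
ee_rot: [3.142, 0.0, -0.248]
force: [-0.8, 0.8, 0.8]
width: 0.0884
```

Run:
```python
from h import *
c,d=arm.grab_frame("wrist"); P=cloud("wrist",d); save("w3.png",c)
for t in("tile_mark","read_pot"):
 for r in arm.landmark_of(t,"wrist")[:3]:
  p=w("wrist",r["point"]); print(t,r["score"],p,w2px("wrist",p))
u,v=w2px("wrist",[.569,.05,.016]).astype(int); print(u,v)
g=cv2.cvtColor(c,cv2.COLOR_RGB2GRAY); k=45; s=g[v-k:v+k,u-k:u+k]
print(P[v,u])
n,l,st,ce=cv2.connectedComponentsWithStats((s<110).astype(np.uint8))
for i in range(1,n):
  if st[i,4]>4:
    uu,vv=ce[i]+[u-k,v-k]; print(st[i],(uu,vv),px2w("wrist",uu,vv,z=.016))
save("w3c.png",cv2.resize(c[v-k:v+k,u-k:u+k],(540,540)))
print(arm.get_state()["eef_pos"])
```

```text
tile_mark 0.79 [0.5675 0.0481 0.0154] [305.3218 119.3658]
tile_mark 0.41 [0.5715 0.0505 0.0044] [302.9098 116.286 ]
read_pot 0.93 [ 0.609  -0.0978  0.0029] [419.5578  51.7665]
read_pot 0.67 [0.4117 0.0489 0.0015] [334.6716 235.2535]
read_pot 0.49 [0.5605 0.3846 0.0071] [ 56.5672 191.0324]
303 118
[0.5696 0.05   0.0173]
[0.5004 0.0505 0.2265]
```

View pics/w3c.png

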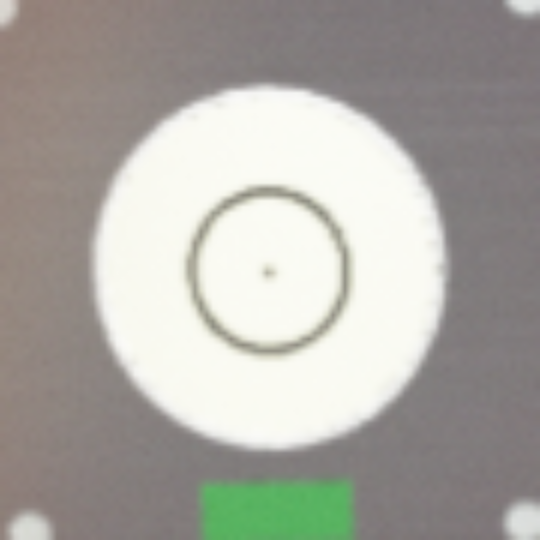

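The dot shows at picture pixel (302,118), which is about (0.5695, 0.0505), and the ring is clear. Now to the meter, pre-tilted.

Emit:
{"api": "drive_tool", "payload": {"targets": [[-0.11,-0.95,0,0,0,0.47],[-0.11,-0.95,0,0,0,0.47],[-0.11,-0.95,0,0,0,0.47],[-0.11,-0.95,0,0,0,0.47],[-0.11,-0.95,0,0,0,0.47]]}}

```text
t: 10.45
eef_pos: [0.4785, -0.1406, 0.2267]
ee_rot: [-3.142, -0.0, 0.003]
force: [0.7, -0.1, -0.1]
width: 0.0876
```

Emit:
{"api": "drive_tool", "payload": {"targets": [[-0.11,-0.95,0,0,-0.8,0],[-0.11,-0.95,0,0,-0.8,0],[-0.11,-0.95,0,0,-0.8,0],[-0.11,-0.95,0,0,-0.8,0],[-0.11,-0.95,0,0,-0.8,0]]}}

```text
t: 11.08
eef_pos: [0.4567, -0.3305, 0.227]
ee_rot: [3.141, -0.422, 0.002]
force: [0.8, -0.4, -0.9]
width: 0.0874
```

Emit:
{"api": "drive_tool", "payload": {"targets": [[0,0,0,0,0,0],[0,0,0,0,0,0]]}}

```text
t: 11.32
eef_pos: [0.4566, -0.33, 0.2265]
ee_rot: [-3.141, -0.418, -0.001]
force: [-0.5, 1.0, 0.8]
width: 0.0876
```

Run:
```python
from h import *
c,d=arm.grab_frame("wrist"); P=cloud("wrist",d); save("w4.png",c); np.savez("d4.npz",c=c,d=d)
print(arm.get_state()["eef_pos"],arm.get_state()["ee_rot"])
for t in("stand","stand_seat","meter","nose_tip"):
 for r in arm.landmark_of(t,"wrist")[:3]:
  p=w("wrist",r["point"]); print(t,r["score"],p,w2px("wrist",p))
h=P[...,2]; ok=(d>0)&(abs(P[...,0]-.53)<.12)&(abs(P[...,1]+.328)<.09)
m=ok&(h>.005)&(h<.014); r=cv2.minAreaRect((P[m][:,:2]*1e3).astype(np.float32)); print("base",m.sum(),r)
q=P[ok&(h>.115)]
for lo in np.arange(.1,.20,.01):
    s=q[(q[:,2]>=lo)&(q[:,2]<lo+.01)]
    if len(s): print(lo.round(3),len(s),s.mean(0),(s.min(0)+s.max(0))/2,np.ptp(s,0))
```

```text
[ 0.4569 -0.3296  0.2266] [-3.1412 -0.4184  0.0001]
stand 0.91 [ 0.5468 -0.3289  0.0041] [317.2429 176.7531]
stand 0.71 [ 0.3661 -0.2536  0.0025] [256.51   318.9268]
stand 0.38 [0.5689 0.0464 0.016 ] [ 34.4343 158.6321]
stand_seat 0.83 [ 0.3644 -0.2498  0.0232] [249.8732 324.7819]
stand_seat 0.68 [ 0.5439 -0.324   0.0277] [313.328  175.1013]
meter 0.79 [ 0.5506 -0.3236  0.0204] [313.1128 171.2529]
base 3225 ((525.2793579101562, -326.8663330078125), (90.20597839355469, 130.06358337402344), 85.44364166259766)
0.11 41 [ 0.5208 -0.3268  0.1176] [ 0.5209 -0.3265  0.1175] [0.0047 0.0302 0.0049]
0.12 90 [ 0.5174 -0.3259  0.1252] [ 0.517  -0.3259  0.125 ] [0.0066 0.031  0.0099]
0.13 104 [ 0.5127 -0.3259  0.1357] [ 0.5127 -0.3256  0.1351] [0.007  0.0309 0.0097]
0.14 108 [ 0.5083 -0.3256  0.1454] [ 0.5081 -0.3253  0.145 ] [0.007  0.0307 0.0099]
0.15 124 [ 0.5038 -0.3251  0.1551] [ 0.4871 -0.3248  0.1551] [0.0399 0.0311 0.0098]
0.16 719 [ 0.4787 -0.3232  0.1664] [ 0.4842 -0.3231  0.165 ] [0.0372 0.0337 0.0099]
0.17 1124 [ 0.4859 -0.3237  0.1734] [ 0.4835 -0.3239  0.174 ] [0.0288 0.0311 0.008 ]
```

View pics/w4.png

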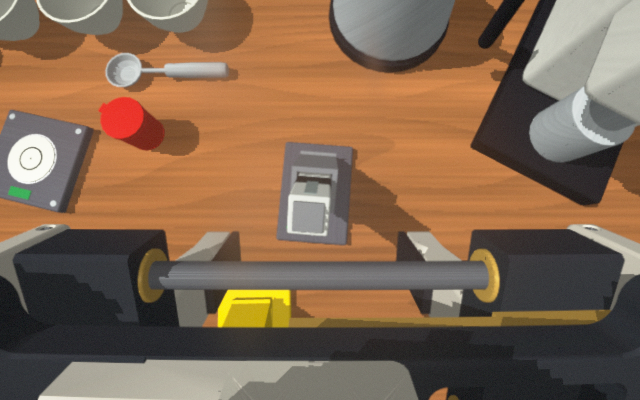

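The base is turned −4.6°, with the seat near (0.547, −0.3285), and the meter's back face gives a lean of about 0.425 rad, matching the description. The cap shows at (308,215). I align and advance along the axis.

Emit:
{"api": "drive_tool", "payload": {"targets": [[-0.05,0.2,0,0,-0.05,-0.76],[0,0,0,0,0,0],[0.3,-0.02,-0.66,0,0,0],[0,0,0,0,0,0]]}}

```text
t: 12.08
eef_pos: [0.4663, -0.3223, 0.1984]
ee_rot: [-3.14, -0.421, -0.079]
force: [-0.0, 0.2, -1.0]
width: 0.0874
```

```bash
cat > rel.py <<'E'
from h import *
s=arm.get_state(); p=np.array(s["eef_pos"]); seat=np.array([.5472,-.3286,.021])
M=(Rot.from_euler("z",-4.56,degrees=True)*Rot.from_euler("y",-.423)).as_matrix()
print("TCP in meter frame",M.T@(p-seat),"eef",p,s["ee_rot"],s["width"]); print("to z=.109 centre, units:",(seat+M@[0,0,.109]-p)/.04)
T=Rot.from_euler("xyz",s["ee_rot"]); D=Rot.from_matrix(M)*Rot.from_euler("x",np.pi); print("turn units",np.degrees((D*T.inv()).as_rotvec())/6)
E
python3 rel.py
```

```text
TCP in meter frame [-0.0012 -0.0002  0.195 ] eef [ 0.4663 -0.3223  0.1984] [-3.1399 -0.4208 -0.0787] 0.08740135887227166
to z=.109 centre, units: [ 0.908  -0.0684 -1.9489]
turn units [-0.0165 -0.02   -0.015 ]
```

Emit:
{"api": "drive_tool", "payload": {"targets": [[0.3,-0.02,-0.65,0,0,0],[0.3,-0.02,-0.65,0,0,0],[0.31,-0.03,-0.65,0,0,0],[0,0,0,0,0,0],[0,0,0,0,0,0]]}}

```text
t: 12.7
eef_pos: [0.5032, -0.3261, 0.1233]
ee_rot: [-3.142, -0.425, -0.08]
force: [0.2, 0.1, 0.1]
width: 0.0879
```

```bash
python3 rel.py
```

```text
TCP in meter frame [ 0.0018 -0.001   0.1114] eef [ 0.5032 -0.3261  0.1233] [-3.1416 -0.4247 -0.0795] 0.08790762102614735
to z=.109 centre, units: [-0.0144  0.027  -0.0727]
turn units [ 0.0013  0.0163 -0.0007]
```

Emit:
{"api": "drive_tool", "payload": {"targets": [[-0.02,0.02,-0.06,0,0,0],[0,0,0,0,0,0],[0,0,0,0,0,0],[0,0,0,0,0,0],[0,0,0,0,0,0]], "claw": 0, "newtons": 30}}

```text
t: 13.32
eef_pos: [0.5021, -0.3251, 0.1199]
ee_rot: [-3.141, -0.424, -0.08]
force: [-0.2, 0.5, -0.6]
width: 0.043
```

Emit:
{"api": "drive_tool", "payload": {"targets": [[0,0,0,0,0,0],[0,0,0,0,0,0],[0,0,0,0,0,0]]}}

```text
t: 13.7
eef_pos: [0.5021, -0.3251, 0.1197]
ee_rot: [-3.141, -0.424, -0.08]
force: [0.1, -0.5, -0.0]
width: 0.0321
```

```bash
python3 rel.py
```

```text
TCP in meter frame [-0.0007 -0.0001  0.1086] eef [ 0.5021 -0.3251  0.1197] [-3.141  -0.424  -0.0804] 0.03211307353177774
to z=.109 centre, units: [0.0119 0.0008 0.0167]
turn units [-0.0039  0.0103  0.0059]
```

Emit:
{"api": "drive_tool", "payload": {"targets": [[-0.155,0.01,0.34,0,0,0],[-0.31,0.025,0.685,0,0,0],[-0.31,0.025,0.685,0,0,0],[-0.31,0.025,0.685,0,0,0],[-0.31,0.025,0.685,0,0,0]]}}

```text
t: 14.32
eef_pos: [0.4448, -0.3203, 0.2438]
ee_rot: [-3.141, -0.423, -0.081]
force: [-0.1, -0.6, -2.8]
width: 0.032
```

```bash
python3 rel.py; python3 -c "
from h import *
print(arm.get_state()['force'])"
```

```text
TCP in meter frame [-0.0022  0.0002  0.2453] eef [ 0.4448 -0.3203  0.2438] [-3.1406 -0.4229 -0.0807] 0.032002215409159936
to z=.109 centre, units: [ 1.4448 -0.1198 -3.0844]
turn units [-0.0088  0.0002  0.0069]
[-0.1091 -0.5964 -2.7754]
```

Emit:
{"api": "drive_tool", "payload": {"targets": [[0,0,0.3,0.06,0.81,0],[0.1,0.3,0,0.06,0.81,0],[0.3,0.9,0,0.06,0.81,0],[0.3,0.9,0,0.06,0.81,0],[0.3,0.9,0,0.06,0.81,0]]}}

```text
t: 14.95
eef_pos: [0.4857, -0.1996, 0.2556]
ee_rot: [3.139, 0.004, -0.08]
force: [0.9, -0.0, -2.2]
width: 0.0319
```

Emit:
{"api": "drive_tool", "payload": {"targets": [[0.3,0.9,0,0,0,0],[0.3,0.9,0,0,0,0],[0.3,0.9,0,0,0,0],[0.3,0.9,0,0,0,0],[0.3,0.9,0,0,0,0]]}}

```text
t: 15.58
eef_pos: [0.5458, -0.0197, 0.2552]
ee_rot: [3.139, 0.002, -0.08]
force: [0.3, -0.8, -2.0]
width: 0.0316
```

Emit:
{"api": "drive_tool", "payload": {"targets": [[0.3,0.9,-0.3,0,0,0],[0,0,-0.6,0,0,0],[0,0,0,0,0,0],[0,0,0,0,0,0]]}}

```text
t: 16.08
eef_pos: [0.5584, 0.0148, 0.22]
ee_rot: [3.139, 0.0, -0.08]
force: [-0.9, 0.7, -2.0]
width: 0.0319
```

Emit:
{"api": "drive_tool", "payload": {"targets": [[0.28,0.89,0,0,0,0],[0,0,-0.7,0,0,0],[0,0,-0.7,0,0,0],[0,0,0,0,0,0],[0,0,0,0,0,0]]}}

```text
t: 16.7
eef_pos: [0.5705, 0.0507, 0.1648]
ee_rot: [3.14, -0.001, -0.08]
force: [-0.6, 0.6, -1.8]
width: 0.0315
```

Run:
```python
from h import *
a,d=arm.grab_frame("side"); c,dw=arm.grab_frame("wrist"); np.savez("d5.npz",a=a,d=d,c=c,dw=dw)
print(arm.get_state()["eef_pos"],arm.get_state()["ee_rot"])
for cam in("side","wrist"):
 for t in("tile_mark","nose_tip","meter","read_pot"):
  for r in arm.landmark_of(t,cam)[:3]:
   p=w(cam,r["point"]); print(cam,t,r["score"],p,w2px(cam,p))
u,v=w2px("side",[.5695,.0505,.016]).astype(int); print(u,v)
x=cv2.resize(a[v-80:v+30,u-60:u+60],None,fx=5,fy=5,interpolation=cv2.INTER_CUBIC)
save("s5.png",x); 
P=cloud("side",d); m=(d>0)&(np.hypot(P[...,0]-.5695,P[...,1]-.0505)<.035); q=P[m]
for lo in np.arange(.02,.14,.01):
    s=q[(q[:,2]>=lo)&(q[:,2]<lo+.01)]
    if len(s): print(lo.round(3),len(s),s.mean(0),(s.min(0)+s.max(0))/2,np.ptp(s,0))
```

```text
[0.5706 0.0509 0.1648] [ 3.1404 -0.0015 -0.08  ]
side tile_mark 0.75 [0.5725 0.0506 0.0183] [314.2165 205.1391]
side nose_tip 0.52 [0.5663 0.0542 0.0551] [311.5355 196.8529]
side meter 0.76 [0.5752 0.0481 0.0571] [315.1771 196.9165]
side read_pot 0.64 [ 0.4106  0.0422 -0.0025] [264.0707 229.5582]
side read_pot 0.62 [0.4272 0.3577 0.0047] [237.2856 156.5325]
side read_pot 0.22 [0.5712 0.0525 0.0185] [313.5455 204.7654]
wrist tile_mark 0.82 [0.5667 0.0483 0.0117] [319.7097 188.2229]
wrist meter 0.86 [0.5747 0.0513 0.0532] [315.9722 190.8099]
wrist read_pot 0.62 [0.4282 0.3572 0.0052] [ 77.7382 315.6031]
wrist read_pot 0.6 [ 0.6053 -0.0956  0.0019] [455.4132 139.0254]
313 205
0.02 4 [0.5658 0.057  0.0211] [0.5632 0.0584 0.021 ] [0.0384 0.0115 0.0013]
0.05 5 [0.5661 0.0429 0.0587] [0.5667 0.0443 0.0587] [0.0085 0.0095 0.0026]
0.06 12 [0.5682 0.0409 0.0666] [0.568  0.0414 0.0671] [0.013  0.01   0.0057]
0.07 7 [0.5671 0.0414 0.0727] [0.5676 0.0422 0.0736] [0.0138 0.0042 0.0071]
0.08 7 [0.5639 0.0374 0.0859] [0.5639 0.0418 0.0853] [0.0199 0.0187 0.0092]
0.09 34 [0.5662 0.0365 0.0947] [0.5691 0.0443 0.0952] [0.0311 0.029  0.0092]
0.1 36 [0.566  0.0358 0.105 ] [0.569  0.0442 0.105 ] [0.0313 0.0277 0.0099]
0.11 31 [0.567  0.0362 0.1154] [0.5687 0.0444 0.1152] [0.0307 0.0283 0.0093]
0.12 31 [0.5661 0.0357 0.1245] [0.5687 0.0432 0.125 ] [0.0303 0.0253 0.0092]
0.13 37 [0.5662 0.0376 0.1342] [0.5692 0.0471 0.1349] [0.0304 0.034  0.0096]
```

View pics/s5.png

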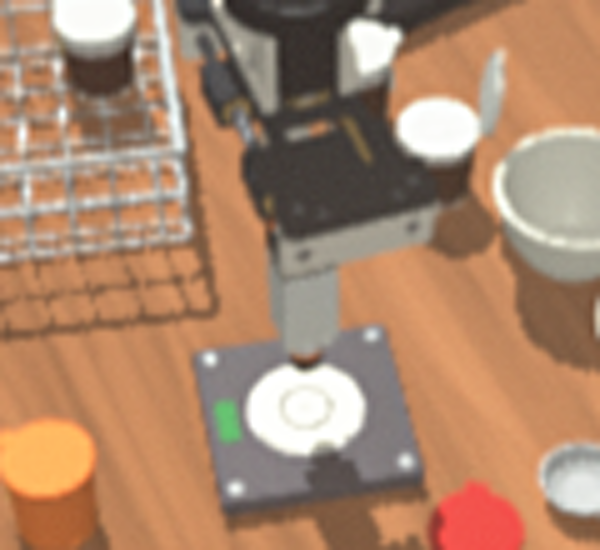

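The meter hangs upright: its body centre stays at x 0.569 at all heights in the side view. The nose shows at crop (305,360), above the ring at crop (305,405). I lower it to just above the tile and look with the wrist camera.

Emit:
{"api": "drive_tool", "payload": {"targets": [[-0.02,0,-0.5,0,0,0],[0,0,-0.3,0,0,0],[0,0,-0.08,0,0,0],[0,0,0,0,0,0]]}}

```text
t: 17.7
eef_pos: [0.5689, 0.0509, 0.1278]
ee_rot: [3.139, 0.001, -0.08]
force: [-0.3, -1.1, -2.0]
width: 0.0319
```

Run:
```python
from h import *
c,dw=arm.grab_frame("wrist"); a,d=arm.grab_frame("side"); 
print(arm.get_state()["eef_pos"],arm.get_state()["force"])
u,v=w2px("wrist",[.5695,.0505,.016]); print("wrist dot",u,v); u,v=int(u),int(v)
x1=cv2.resize(c[v-50:v+50,u-50:u+50],(400,400),interpolation=cv2.INTER_CUBIC)
u,v=w2px("side",[.5695,.0505,.016]).astype(int)
x2=cv2.resize(a[v-40:v+10,u-25:u+25],(400,400),interpolation=cv2.INTER_CUBIC)
save("z6.png",np.hstack([x1,x2]))
```

```text
[0.5691 0.051  0.1283] [-0.1667  0.7453 -2.8771]
wrist dot 317.33818093533284 195.2518385257597
```

View pics/z6.png

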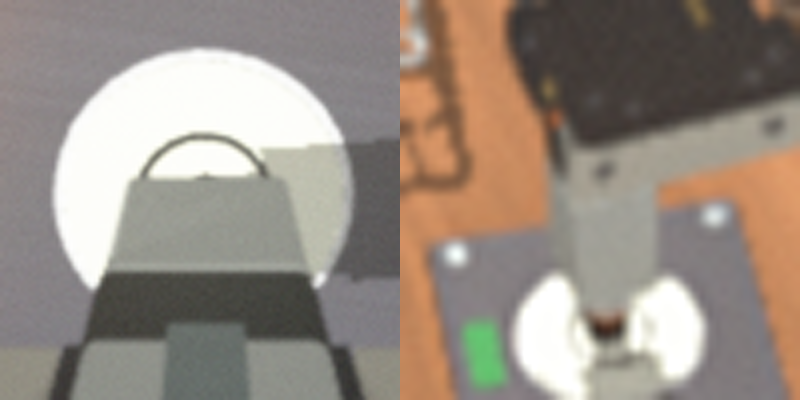

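Run:
```python
from h import *
a=cv2.imread("pics/z6.png")[:,:,::-1]
u0,v0=w2px("side",[.5695,.0505,.016]).astype(int)
f=lambda p:(np.array(w2px("side",p))-[u0-25,v0-40]+.5)*8+[400,0]
D=np.array([.5695,.0505])
print("dot",f([*D,.016]))
for dx,dy in((0,0),(.003,0),(0,.003)): print("nose z.03 axis",dx,dy,f([*(D+[dx,dy]),.032]),"collar",f([*(D+[dx,dy]),.045]))
g=cv2.cvtColor(np.ascontiguousarray(a),cv2.COLOR_RGB2GRAY)
for r in range(230,372,12): print(r,g[r,540:680:5])
```

```text
dot [606.5331 331.6782]
nose z.03 axis 0 0 [605.7215 304.0416] collar [605.0502 281.1877]
nose z.03 axis 0.003 0 [613.2166 301.4624] collar [612.6054 278.6024]
nose z.03 axis 0 0.003 [602.4846 298.3299] collar [601.7884 275.463 ]
230 [134 136 138 138 138 140 145 152 157 161 161 158 158 159 159 160 160 159
 158 158 160 161 162 150 135 128 126 129]
242 [131 131 133 136 138 141 143 151 158 160 160 160 159 158 159 160 161 159
 158 159 160 160 160 148 135 129 127 128]
254 [131 130 133 137 139 139 139 148 158 158 158 158 158 159 158 158 159 159
 159 160 160 159 157 147 134 129 127 128]
266 [127 125 126 130 133 135 136 146 156 160 161 160 159 159 160 159 157 158
 159 159 160 159 155 144 132 127 124 124]
278 [149 181 213 224 220 194 162 147 151 155 159 159 160 159 159 158 158 157
 156 157 156 155 157 168 182 198 197 180]
290 [238 253 255 255 255 248 220 179 153 154 159 159 158 158 159 158 158 159
 164 171 180 197 213 236 251 255 255 254]
302 [255 255 255 255 255 254 248 210 170 157 155 160 162 162 158 155 158 166
 190 219 244 255 255 255 255 255 255 255]
314 [255 254 254 255 255 252 236 201 162 133 122 135 146 150 146 134 133 158
 205 243 247 242 250 254 254 254 254 254]
326 [255 254 254 255 255 246 225 233 234 182 110  65  57  66  65  58  75 138
 214 252 248 228 222 236 254 255 254 254]
338 [254 254 254 255 255 249 235 243 252 236 181 118  84  77  86  96 122 174
 229 254 253 241 241 248 255 255 254 254]
350 [254 254 254 254 255 253 247 240 238 250 239 207 173 157 165 166 165 168
 189 213 205 202 224 241 249 254 255 255]
362 [255 255 255 255 255 255 255 254 249 246 212 167 142 134 137 134 128 126
 135 151 158 161 164 187 219 245 255 255]
```

Ring centre at crop column 609, nose at 606: about 1 mm short in x. I correct that and press in small steps, watching the force.

Emit:
{"api": "drive_tool", "payload": {"targets": [[0.03,0,-0.03,0,0,0],[0,0,-0.04,0,0,0],[0,0,-0.03,0,0,0],[0,0,0,0,0,0],[0,0,0,0,0,0]]}}

```text
t: 18.42
eef_pos: [0.57, 0.0509, 0.1238]
ee_rot: [3.139, 0.001, -0.08]
force: [0.5, 0.2, -1.7]
width: 0.0317
```

```bash
cat > f.py <<'E'
from h import *
F=[];Z=[]
for i in range(6):
    arm.grab_frame("side"); s=arm.get_state(); F.append(s["force"]); Z.append(s["eef_pos"])
print(np.mean(F,0),np.std(F,0),np.mean(Z,0),s["ee_rot"],s["t"],s["width"])
E
python3 f.py
```

```text
[-0.1496  0.021  -1.0508] [0.231  0.2505 0.7394] [0.57   0.0509 0.1238] [ 3.1395  0.001  -0.0799] 18.725 0.03205061620832463
```

Emit:
{"api": "drive_tool", "payload": {"targets": [[0,0,-0.05,0,0,0],[0,0,-0.05,0,0,0],[0,0,0,0,0,0],[0,0,0,0,0,0],[0,0,0,0,0,0]]}}

```text
t: 19.35
eef_pos: [0.57, 0.0509, 0.1199]
ee_rot: [3.139, 0.001, -0.08]
force: [0.7, -0.2, 0.5]
width: 0.032
```

```bash
python3 f.py
python3 - <<'E'
from h import *
c,dw=arm.grab_frame("wrist"); a,d=arm.grab_frame("side")
u,v=w2px("wrist",[.5695,.0505,.016]).astype(int)
x1=cv2.resize(c[v-50:v+50,u-50:u+50],(400,400),interpolation=cv2.INTER_CUBIC)
u,v=w2px("side",[.5695,.0505,.016]).astype(int)
x2=cv2.resize(a[v-35:v+15,u-25:u+25],(400,400),interpolation=cv2.INTER_CUBIC)
save("z7.png",np.hstack([x1,x2]))
E
```

```text
[0.0264 0.0742 0.727 ] [0.4404 0.3899 0.4273] [0.57   0.0509 0.1198] [ 3.1395  0.001  -0.0799] 19.65 0.032142838328853625
```

View pics/z7.png

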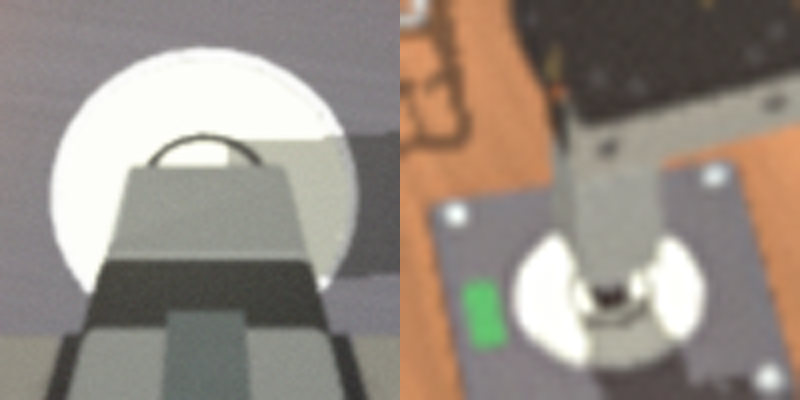

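Side view: the nose at crop (610,295) sits centred in the ring (columns 575–645). The orange band has just gone. The spring carries about 2.5–3 N. Handing in.

```bash
python3 -c "
from h import *
print(arm.job_done()); s=arm.get_state(); print(s['t'],s['eef_pos'],s['force'],s['width'])"
```

```text
the job is handed in; nothing more can be done
None
the job is handed in; nothing more can be done
```

I put the read pot in the basket, then took the meter from its stand and pressed it upright on the tile's dot. I handed the job in at about 20 s with the meter still gripped; no verdict was reported.

**Last checks:**
- **Read pot:** it stands upright in the basket at about (−35, +5) mm in the basket's frame. I let it go with its underside roughly 30 mm above the table.
- **Meter position:** the nose sat centred in the ring in the side view, within about 1 mm. The tool was upright to within 0.002 rad, and the meter had looked vertical in the side view's depth image just before I lowered it.
- **Press:** the wrist force rose by about 2.5–3 N, so the nose is about 4–5 mm in. The force also grew by about 0.45 N per mm, which fits the spring, and the orange band had just disappeared.
- **Grip:** the jaws read 32 mm, closed with 30 N.

**Disagreements:** the dot positions from the different cameras and networks differed by up to about 3 mm. I used the wrist-camera position and corrected x by 1 mm from the side view. The networks also reported the orange and red pots as the read pot and the yellow stand as the stand; I ignored those. I did not measure the other pots, bowls or spoon again at the end, but I kept the arm clear of them.

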